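# Release the ratchet clamp on the padlock

### The job

Open the bench clamp that holds the padlock: with the fingertips press the release button on its sliding jaw and, keeping it pressed, push the jaw back along its bar until it is fully home against the end stop; then let go so that the button springs up. Grasp and lift nothing: the padlock stays lying where it is, and the other clamp, with the lock cylinder, and the things around are left alone.

Things in the scene. Friction and masses are not known exactly. Their poses are not given: they have to be found in the camera images.
- clamp_1: clamp that holds the padlock: fixed, steel, 290 x 70 mm. Origin on the bench under the bar; +x = the way its jaw opens (is pushed back), y across the bar. Fixed jaw x -150 to -130 mm, 50 mm high; end stop x 124 to 140 mm, 36 mm high; rails 14 mm up. Sliding jaw, along x: face plate 14 mm (61 mm high), well 48 mm, open at both sides, with the button, push post 12 mm, pawl guide 24 mm
- jaw_1 (a joint): sliding jaw of clamp_1, m along the clamp's +x: 0 = at the start, closed on its work; 0.100 = fully home, hard against the end stop. Friction about 2.5 N. With the button less than about 5 mm down a pawl in the toothed bar blocks it from opening; it can still be pushed further closed.
- button_1 (a joint): release button of clamp_1, m: 0 = up, 0.009 = fully down; frees the ratchet beyond about 0.005. Spring, about 3 N at first and 8 N fully down; it rises again when let go, so it must be kept down while the jaw is pushed.
- button_1_top (a point): centre of the top of the release button of clamp_1, a ribbed grey plastic pad 40 mm along the bar, 30 mm across, 54 mm above the bench when up; moves straight down with the button and along with the jaw. It lies 24 mm before the push post's face and 24 mm behind the face plate (along the clamp's x).
- post_1 (a point): top edge, in the middle, of the upright face of the push post of clamp_1 that looks into the well (towards the button), 88 mm above the bench; the face is flat, 36 mm wide (across the bar) and stands 46 mm above the jaw's housing
- padlock: grey steel padlock lying flat and loose between the jaws of clamp_1, 78 x 48 x 19 mm, its shackle sticking out beside the bar (body +x); 48 mm across the jaws. Origin at the middle of its underside, which rests on the rails.
- clamp_2: clamp that holds the lock cylinder: fixed, steel, 290 x 70 mm. Origin on the bench under the bar; +x = the way its jaw opens (is pushed back), y across the bar. Fixed jaw x -150 to -130 mm, 50 mm high; end stop x 124 to 140 mm, 36 mm high; rails 14 mm up. Sliding jaw, along x: face plate 14 mm (61 mm high), well 48 mm, open at both sides, with the button, push post 12 mm, pawl guide 24 mm
- jaw_2 (a joint): sliding jaw of clamp_2, m along the clamp's +x: 0 = at the start, closed on its work; 0.088 = fully home, hard against the end stop. Friction about 2.5 N. With the button less than about 5 mm down a pawl in the toothed bar blocks it from opening; it can still be pushed further closed.
- button_2 (a joint): release button of clamp_2, m: 0 = up, 0.009 = fully down; frees the ratchet beyond about 0.005. Spring, about 3 N at first and 8 N fully down; it rises again when let go, so it must be kept down while the jaw is pushed.
- button_2_top (a point): centre of the top of the release button of clamp_2, a ribbed grey plastic pad 40 mm along the bar, 30 mm across, 54 mm above the bench when up; moves straight down with the button and along with the jaw. It lies 24 mm before the push post's face and 24 mm behind the face plate (along the clamp's x).
- cylinder: nickel-coloured lock cylinder lying between the jaws of clamp_2, 62 mm along the bar, 33 mm across, 17 mm high. Origin at the middle of its underside.
- marker: black marker pen lying beside clamp_1, 130 mm long, 18 mm thick; loose. Origin at the middle of its underside.
- key: key with a black head lying beside clamp_2, 66 x 31 x 8 mm; loose. Origin at the middle of its underside.
- tape_measure: yellow pocket tape measure standing between the clamps, 33 x 70 x 60 mm; loose. Origin at the middle of its underside.
- oil_bottle: small oil bottle with a spout at the back, 45 mm thick, 133 mm high; loose. Origin at the middle of its underside.
- tin: round tin at the back, 66 mm wide, 36 mm high; loose. Origin at the middle of its underside.
- carton: small blue-grey carton at the back, 133 x 71 x 58 mm; loose. Origin at the middle of its underside.

How it is judged:
By the outcome, as a careful person would: the job done as asked, in the order asked, and still so for the second after the job is handed in, with the robot touching nothing.
It also fails if it takes over 32 s, if anything falls off the work surface, if the arm or the gripper's body presses on something with over 40 N, if the wrist force passes 120 N, or if a joint passes its speed limit or range.

### The arm

A 7-joint arm with a two-finger parallel gripper is mounted at the origin on a cart in front of the work surface, level with it; the furniture and walls round the work are solid. World frame = base frame: x ahead of the robot, y to its left, z up, the work surface at z = 0. Lengths are in m, angles in rad, forces in N, time in s.
With the tool pointing down it reaches from about 0.4 to 0.85 m from the base axis. Payload 10.4 kg.
Tool frame: the origin (TCP) lies on the centre line of the jaws, within the pads' length; the fingertips stand 17 mm ahead of it and the grasp point (between the pads) lies 2 mm behind it; z points along the fingers, y is the line along which they close (so a half turn about z gives the same grasp; the last joint's range is limited). The gripper opens to 85 mm and grips with 20 to 120 N. Pads are 22 mm wide; open, the fingers measure 114 mm over their backs; the gripper's body (76 mm by 85 mm) begins 54 mm behind the grasp point. The pads swing forward as they close: fully open they stand 13 mm farther back than shut.
Start: joints at [1.25, 0.332, -0.065, 1.46, 0.022, 1.35, -0.088], TCP at [0.183, -0.598, 0.248] pointing down, gripper open.
Joint ranges: [-2.6, 2.6], [-0.5, 2.12], [-1.47, 1.34], [0.16, 2.42], [-1.27, 4.41], [0.06, 2.06], [-2.6, 2.6]. Speed limits (rad/s): [2.22, 2.22, 2.79, 2.79, 3.14, 3.14, 3.14].

### API

Orientations are given as a unit quaternion [x, y, z, w].
In Python, from workcell import get_obs, optics, job gives the robot as it stands. The module is installed in compiled form; this text tells all that it offers.
- The arm moves only by the tool send_rows, never from a script. Its argument "plan" is a list that holds one entry, the list of rows, each a list of 7 numbers: the turn, a rotation vector about the tool's x, y, z in units of 1.5 rad (1.0 is 1.5 rad), then the shift along the tool's x, y, z in units of 20 cm (1.0 is 20 cm), then the opening, from 0 (shut) to 1 (fully open). A call has 1 to 20 rows; each row shifts and turns the commanded pose from where the row before left it, along the tool's axes as they then stand; what a row does not reach is not made up. A row lasts 1/12 s, in which the tool goes at most 41.7 mm and 7.16 degrees, less where a joint would pass 70% of its speed; a pose out of reach is approached as far as the arm can. A call with a number of a shift or a turn outside -1 to 1 is refused whole. A call with a gripper value outside its range is refused whole. The fingers move at their own pace and stop on an object; "squeeze" is the grip in N (left out, the last holds). Time passes only in rows, so rows that do not move let the fingers close. It gives the time, the measured TCP pose, the force, the opening and the grip force at its end, in the units of the state.
- get_obs(): the state, without advancing time (a new reading comes with each control period).
- optics.camera(name): name is "scene" or "top" or "wrist"; returns the picture (480x640x3 uint8, red, green, blue); there is no depth.
- optics.get_calibration(name): a dict with "intrinsics" (3x3 intrinsics, pixels), "distortion" ([k1, k2, p1, p2, k3] as OpenCV has them; the pictures are not rectified), "world_from_camera" (4x4, takes a point from camera to world coordinates); the wrist camera has in their place "T_tool_cam" (4x4, takes a point from camera to tool coordinates, whose origin is the TCP and whose axes are the flange's). Camera axes: x right, y up, looking along -z (the intrinsics and any distortion apply to the point x, -y, -z); pixel columns grow to the right and rows downward; lengths in m; the calibration is good to about 2 mm. A picture is of the moment at which its call begins: read the wrist's pose just before it. get_calibration takes no time and is no camera call.
- job.hand_in(): hands the job in; it is judged then, once.
The state is a dict: "clock": time; "joint_pos": joint angles; "joint_velocities": joint speeds; "tau": joint torques, N m; "position": TCP position; "ee_rot": TCP orientation; "ft_force": force on the tool from outside, world axes, zero at the start; "torque": the same for the moment, N m; "grip_width": opening from 0.0 (shut) to 1.0 (fully open); "grasp_force": force on a finger pad.
Only numpy, scipy, OpenCV 4.12 (cv2) and the standard library are available. Lean on these libraries where they do the work, as an engineer would, in place of code of your own. Each camera call takes 0.05 s, during which the arm holds its last target. There are 200 camera calls.

## Working session

There is one attempt and no reset: what is moved stays moved. The work goes in short steps, Python scripts to look and compute and a tool call to move; the robot and the scene stay as the last step left them, time stands still between calls to the robot, and variables do not carry over. Pictures are saved under pics/ and viewed, at most 10 in all, crops included, and the job is handed in when it is done.

Besides the shell and the picture viewer there is one more tool, called after "Emit:" by a JSON object that holds its "fn" and its "kwargs". send_rows: Moves the arm, as the interface text tells. Its arguments: {"type":"object","properties":{"plan":{"type":"array"},"squeeze":{"type":"number"}},"required":["plan"]}

```bash
mkdir -p pics; python3 - <<'E'
from workcell import get_obs, optics
import cv2
s=get_obs(); print(s)
for n in("top","scene"):
    cv2.imwrite(f"pics/{n}0.png",optics.camera(n)[:,:,::-1]); print(optics.get_calibration(n))
print(optics.get_calibration("wrist"))
E
```

```text
{'clock': 0.0, 'joint_pos': array([ 1.25042773,  0.3328429 , -0.06470255,  1.46096608,  0.02159763,
        1.34990963, -0.08846222]), 'joint_velocities': array([ 0.00106875, -0.00122251,  0.00010835,  0.00139265, -0.00125973,
       -0.0011866 , -0.00093386]), 'tau': array([ 7.78090107e-04, -6.25454450e+01,  4.96871537e-02, -3.91604805e+01,
        1.64072856e-02,  9.89147782e-03, -1.68218310e-05]), 'position': array([ 0.18325722, -0.59714747,  0.2475222 ]), 'ee_rot': array([ 9.88932400e-01,  1.48365077e-01, -1.38324900e-04, -7.01747781e-04]), 'ft_force': array([-0.46843584,  0.31083383,  0.72582673]), 'torque': array([-0.01047875, -0.07045086, -0.00087345]), 'grasp_force': 0.0, 'grip_width': 1.0005334934433614}
{'intrinsics': array([[586.38470721,   0.        , 314.31852319],
       [  0.        , 586.38470721, 248.36371669],
       [  0.        ,   0.        ,   1.        ]]), 'distortion': array([-0.06941076,  0.        ,  0.        ,  0.        ,  0.        ]), 'world_from_camera': array([[-1.22072634e-03,  9.80806908e-01, -1.94977738e-01,
         2.93384000e-01],
       [-9.99
[... 682 characters left out ...]
45353231,  0.63208822],
       [ 0.        ,  0.        ,  0.        ,  1.        ]])}
{'intrinsics': array([[374.53310349,   0.        , 322.62665569],
       [  0.        , 374.53310349, 233.87440934],
       [  0.        ,   0.        ,   1.        ]]), 'distortion': array([-0.03244026,  0.        ,  0.        ,  0.        ,  0.        ]), 'T_tool_cam': array([[ 5.16676446e-04,  9.60070026e-01,  2.79759321e-01,
         7.07546796e-02],
       [ 9.99999836e-01, -4.26997702e-04, -3.81501737e-04,
         7.89859444e-04],
       [-2.46811795e-04,  2.79759472e-01, -9.60070090e-01,
        -1.24949651e-01],
       [ 0.00000000e+00,  0.00000000e+00,  0.00000000e+00,
         1.00000000e+00]])}
```

View pics/top0.png

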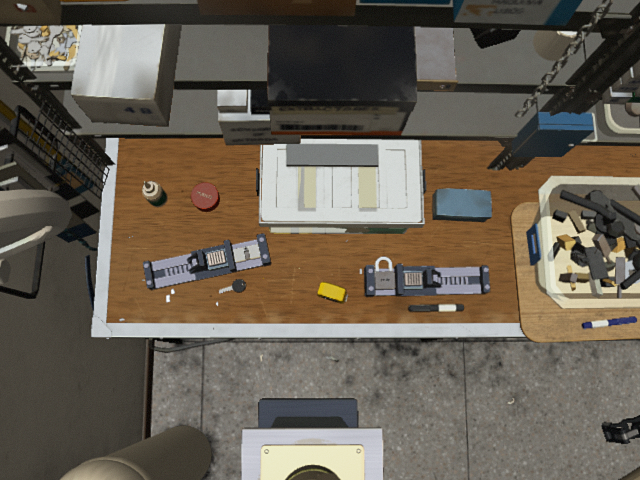

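View pics/scene0.png

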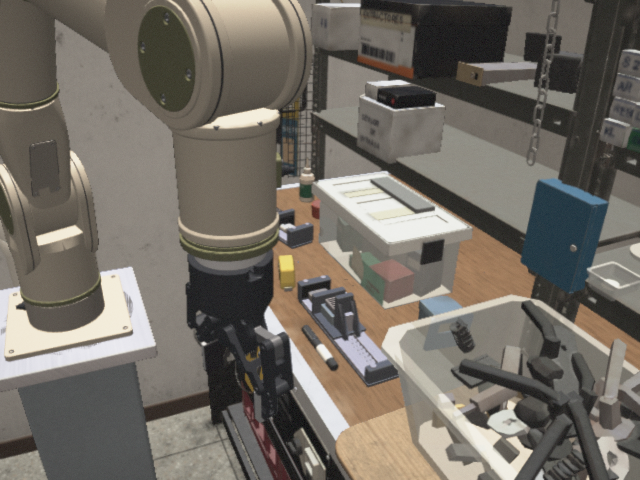

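```bash
cat > h.py <<'E'
import numpy as np, cv2
from workcell import get_obs, optics
from scipy.spatial.transform import Rotation as R
def pose(name, s=None):
    c=optics.get_calibration(name)
    if name=="wrist":
        s=s or get_obs(); T=np.eye(4); T[:3,:3]=R.from_quat(s["ee_rot"]).as_matrix(); T[:3,3]=s["position"]
        return c,T@c["T_tool_cam"]
    return c,c["world_from_camera"]
def px2w(name,uv,z,s=None):
    c,T=pose(name,s)
    n=cv2.undistortPoints(np.array(uv,float).reshape(-1,1,2),c["intrinsics"],c["distortion"]).reshape(-1,2)
    d=np.c_[n[:,0],-n[:,1],-np.ones(len(n))]@T[:3,:3].T
    z=np.broadcast_to(z,len(n)); return T[:3,3]+d*((z-T[2,3])/d[:,2])[:,None]
E
python3 - <<'E'
import cv2
i=cv2.imread("pics/top0.png")[245:325,355:500]
cv2.imwrite("pics/c.png",cv2.resize(i,None,fx=5.5,fy=5.5,interpolation=cv2.INTER_CUBIC))
E
```

```text
(no output)
```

View pics/c.png

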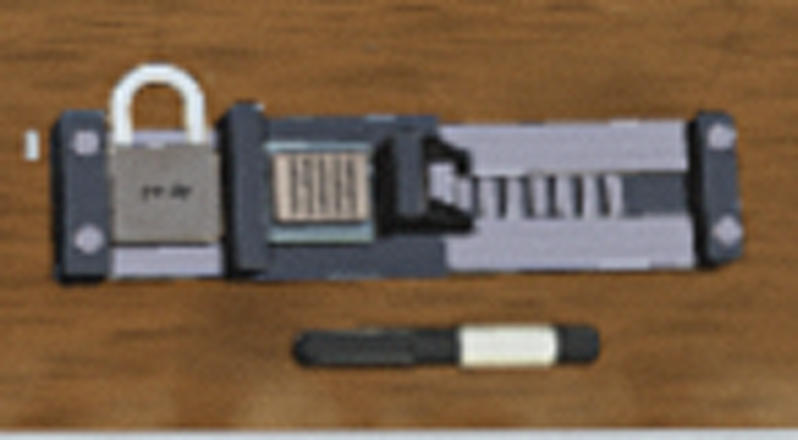

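```bash
python3 - <<'E'
from h import *
f=lambda p:np.array(p)/5.5+[355,245]
P=px2w("top",f([[86,189],[723.5,184],[321,186]]),[.05,.036,.054]); print(P)
a=P[1]-P[0]; a[2]=0; print(np.linalg.norm(a)," want .272", np.degrees(np.arctan2(a[1],a[0])))
a/=np.linalg.norm(a); print("button along from fixed jaw c",(P[2]-P[0])@a, "origin",P[0]+.14*a)
s=get_obs(); print(R.from_quat(s["ee_rot"]).as_matrix())
E
```

```text
[[ 0.48422151 -0.13507938  0.05      ]
 [ 0.48861392 -0.40798935  0.036     ]
 [ 0.4850278  -0.23242324  0.054     ]]
0.27294531144484435  want .272 -89.07792187111598
button along from fixed jaw c 0.09734422139627542 origin [ 0.48647448 -0.27506125  0.05      ]
[[ 9.55977649e-01  2.93439151e-01 -4.47155083e-04]
 [ 2.93439485e-01 -9.55976847e-01  1.24005194e-03]
 [-6.35901178e-05 -1.31667490e-03 -9.99999131e-01]]
```

Emit:
{"fn": "send_rows", "kwargs": {"plan": [[[0, 0, 0, 0.124, -0.0815, 0, 0], [0, 0, 0, 0.124, -0.0815, 0, 0], [0, 0, 0, 0.124, -0.0815, 0, 0], [0, 0, 0, 0.124, -0.0815, 0, 0], [0, 0, 0, 0.124, -0.0815, 0, 0], [0, 0, 0, 0.124, -0.0815, 0, 0], [0, 0, 0, 0.124, -0.0815, 0, 0], [0, 0, 0, 0.124, -0.0815, 0, 0], [0, 0, 0, 0.124, -0.0815, 0, 0], [0, 0, 0, 0.124, -0.0815, 0, 0], [0, 0, 0, 0.124, -0.0815, 0, 0], [0, 0, 0, 0.124, -0.0815, 0, 0], [0, 0, 0, 0.124, -0.0815, 0, 0], [0, 0, 0, 0.124, -0.0815, 0, 0], [0, 0, 0, 0.124, -0.0815, 0, 0], [0, 0, 0, 0.124, -0.0815, 0, 0]]], "squeeze": 40}}

```text
clock: 1.43
position: [0.4867, -0.2305, 0.2481]
ee_rot: [0.989, 0.148, -0.0, -0.0]
ft_force: [0.2, -0.3, 0.8]
grip_width: -0.002
grasp_force: 0.0
```

Emit:
{"fn": "send_rows", "kwargs": {"plan": [[[0, 0, -0.078, 0, 0, 0, 0], [0, 0, -0.078, 0, 0, 0, 0], [0, 0, -0.078, 0, 0, 0, 0], [0, 0, -0.078, 0, 0, 0, 0], [0, 0, -0.078, 0, 0, 0, 0], [0, 0, -0.078, 0, 0, 0, 0], [0, 0, -0.078, 0, 0, 0, 0], [0, 0, -0.078, 0, 0, 0, 0], [0, 0, -0.078, 0, 0, 0, 0], [0, 0, -0.078, 0, 0, 0, 0], [0, 0, -0.078, 0, 0, 0, 0], [0, 0, 0, 0, 0, 0, 0], [0, 0, 0, 0, 0, 0, 0]]]}}

```text
clock: 2.52
position: [0.486, -0.2318, 0.2481]
ee_rot: [0.703, 0.711, -0.0, -0.0]
ft_force: [-0.4, 0.3, 0.3]
grip_width: -0.004
grasp_force: 0.0
```

```bash
python3 - <<'E'
from h import *
s=get_obs(); print(s["clock"],s["position"],R.from_quat(s["ee_rot"]).as_matrix().round(4),s["ft_force"],s["grip_width"],s["joint_pos"])
cv2.imwrite("pics/w1.png",optics.camera("wrist")[:,:,::-1])
E
```

```text
2.5167 [ 0.48603201 -0.23177146  0.248071  ] [[-1.020e-02  9.999e-01 -4.000e-04]
 [ 9.999e-01  1.020e-02  2.000e-04]
 [ 2.000e-04 -4.000e-04 -1.000e+00]] [-0.41522275  0.3040013   0.29622876] -0.0035690909352399528 [ 0.82076873  0.18053358 -0.51508534  1.66852895  0.09144401  1.31702498
  0.29980313]
```

View pics/w1.png

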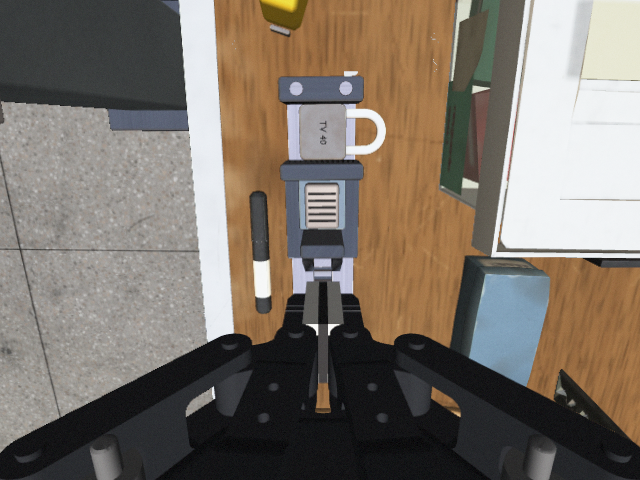

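```bash
python3 - <<'E'
from h import *
print(px2w("wrist",[[321.5,207],[321,171],[322,236],[321,88]],[.054,.061,.088,.05]))
E
```

```text
[[ 0.48502052 -0.23025683  0.054     ]
 [ 0.4843252  -0.1983172   0.061     ]
 [ 0.485666   -0.24642833  0.088     ]
 [ 0.48368142 -0.13261174  0.05      ]]
```

Emit:
{"fn": "send_rows", "kwargs": {"plan": [[[0, 0, 0, -0.026, -0.005, 0.1, 0], [0, 0, 0, 0, 0, 0.1, 0], [0, 0, 0, 0, 0, 0.1, 0], [0, 0, 0, 0, 0, 0.1, 0], [0, 0, 0, 0, 0, 0.1, 0], [0, 0, 0, 0, 0, 0.1, 0], [0, 0, 0, 0, 0, 0.1, 0], [0, 0, 0, 0, 0, 0.1, 0], [0, 0, 0, 0, 0, 0.02, 0], [0, 0, 0, 0, 0, 0.02, 0], [0, 0, 0, 0, 0, 0.02, 0], [0, 0, 0, 0, 0, 0, 0], [0, 0, 0, 0, 0, 0, 0]]]}}

```text
clock: 3.65
position: [0.4858, -0.2371, 0.0772]
ee_rot: [0.702, 0.712, 0.0, 0.001]
ft_force: [0.1, -0.5, -0.8]
grip_width: -0.002
grasp_force: 0.0
```

Emit:
{"fn": "send_rows", "kwargs": {"plan": [[[0, 0, 0, 0, 0, 0.02, 0], [0, 0, 0, 0, 0, 0.02, 0], [0, 0, 0, 0, 0, 0, 0], [0, 0, 0, 0, 0, 0, 0]]]}}

```text
clock: 3.98
position: [0.4859, -0.2373, 0.0688]
ee_rot: [0.702, 0.712, 0.0, 0.001]
ft_force: [1.7, -0.5, 5.3]
grip_width: -0.001
grasp_force: 2.1
```

```bash
python3 - <<'E'
from h import *
s=get_obs(); print(s["clock"],s["position"],s["ft_force"],s["torque"])
a=optics.camera("wrist")[:,:,::-1]; b=optics.camera("scene")[230:400,240:420,::-1]
b=cv2.resize(b,(480,453),interpolation=cv2.INTER_CUBIC); b=cv2.copyMakeBorder(b,0,27,0,0,0)
cv2.imwrite("pics/w2.png",np.hstack([a[:,160:480],b]))
E
```

```text
3.9833 [ 0.48587991 -0.23731143  0.06881946] [ 1.6948813  -0.46772735  5.34532593] [-0.20335738 -0.26100747  0.01578018]
```

View pics/w2.png

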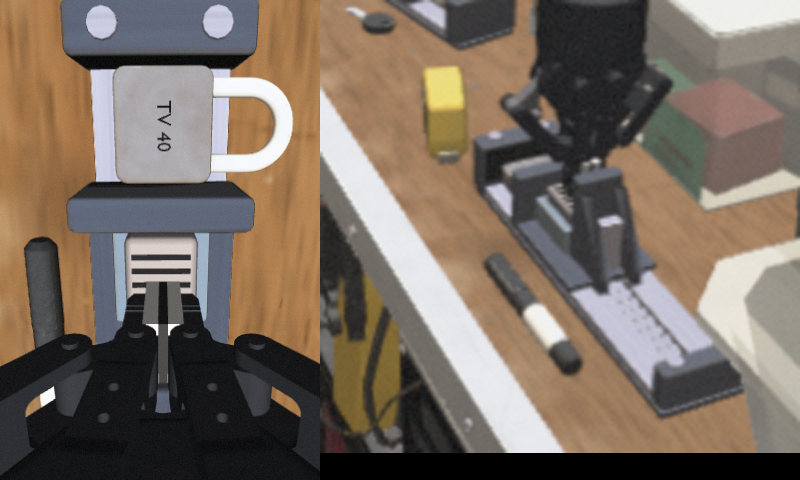

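The fingertips rest on the button inside the well (about 165, 300 in the left half), just in front of the post, and the padlock hasn't moved. I'll press further.

Emit:
{"fn": "send_rows", "kwargs": {"plan": [[[0, 0, 0, 0, 0, 0.015, 0], [0, 0, 0, 0, 0, 0.008, 0], [0, 0, 0, 0, 0, 0, 0], [0, 0, 0, 0, 0, 0, 0]]]}}

```text
clock: 4.42
position: [0.4859, -0.2373, 0.0644]
ee_rot: [0.702, 0.712, 0.0, 0.001]
ft_force: [1.2, -1.2, 5.9]
grip_width: 0.002
grasp_force: 3.3
```

Emit:
{"fn": "send_rows", "kwargs": {"plan": [[[0, 0, 0, 0, 0, 0.006, 0], [0, 0, 0, 0, 0, 0, 0], [0, 0, 0, 0, 0, 0, 0]]]}}

```text
clock: 4.67
position: [0.4859, -0.2373, 0.0632]
ee_rot: [0.702, 0.712, 0.0, 0.001]
ft_force: [0.3, -1.1, 7.4]
grip_width: -0.001
grasp_force: 3.6
```

Emit:
{"fn": "send_rows", "kwargs": {"plan": [[[0, 0, 0, -0.02, 0, 0, 0], [0, 0, 0, -0.02, 0, 0, 0], [0, 0, 0, -0.02, 0, 0, 0], [0, 0, 0, -0.02, 0, 0, 0], [0, 0, 0, -0.02, 0, 0, 0], [0, 0, 0, 0, 0, 0, 0]]]}}

```text
clock: 5.17
position: [0.4863, -0.2573, 0.0632]
ee_rot: [0.702, 0.712, 0.0, 0.001]
ft_force: [1.3, -0.5, 6.5]
grip_width: -0.001
grasp_force: 3.6
```

Emit:
{"fn": "send_rows", "kwargs": {"plan": [[[0, 0, 0, -0.025, 0, 0, 0], [0, 0, 0, -0.025, 0, 0, 0], [0, 0, 0, -0.025, 0, 0, 0], [0, 0, 0, -0.025, 0, 0, 0], [0, 0, 0, -0.025, 0, 0, 0], [0, 0, 0, -0.025, 0, 0, 0], [0, 0, 0, -0.025, 0, 0, 0], [0, 0, 0, -0.025, 0, 0, 0], [0, 0, 0, -0.025, 0, 0, 0], [0, 0, 0, -0.025, 0, 0, 0], [0, 0, 0, -0.025, 0, 0, 0], [0, 0, 0, -0.025, 0, 0, 0], [0, 0, 0, -0.025, 0, 0, 0], [0, 0, 0, -0.025, 0, 0, 0], [0, 0, 0, -0.025, 0, 0, 0]]]}}

```text
clock: 6.42
position: [0.4876, -0.3312, 0.0632]
ee_rot: [0.702, 0.712, 0.001, 0.0]
ft_force: [1.7, 2.4, 7.8]
grip_width: -0.0
grasp_force: 3.7
```

```bash
python3 - <<'E'
from h import *
s=get_obs(); print(s["clock"],s["position"],s["ft_force"],s["torque"])
a=optics.camera("wrist")[:,:,::-1]; b=optics.camera("scene")[230:400,240:420,::-1]
b=cv2.resize(b,(480,453),interpolation=cv2.INTER_CUBIC); b=cv2.copyMakeBorder(b,0,27,0,0,0)
cv2.imwrite("pics/w3.png",np.hstack([a[:,160:480],b]))
E
```

```text
6.4167 [ 0.48757925 -0.33123533  0.06316579] [1.73446799 2.38487475 7.82503835] [ 0.69112666 -0.35972801 -0.02388178]
```

View pics/w3.png

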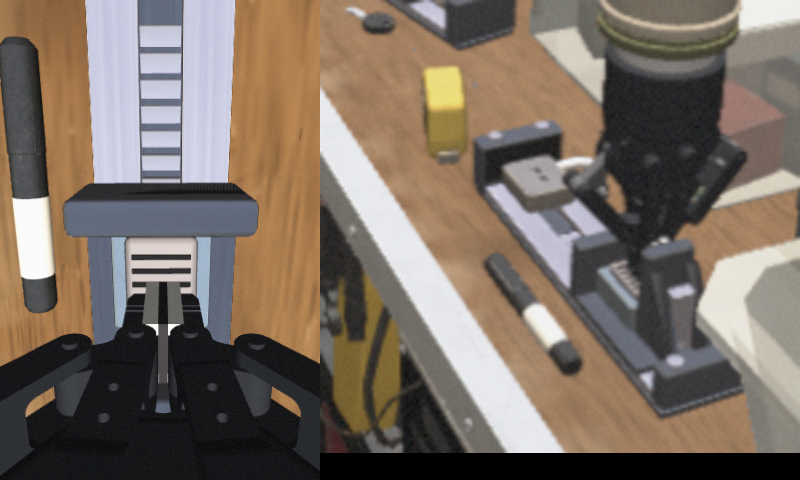

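The jaw has followed the fingers about 94 mm, and the padlock is still in place. Next I'll push the last few millimetres to the stop in small steps.

Emit:
{"fn": "send_rows", "kwargs": {"plan": [[[0, 0, 0, -0.02, 0, 0, 0], [0, 0, 0, -0.02, 0, 0, 0], [0, 0, 0, -0.01, 0, 0, 0], [0, 0, 0, 0, 0, 0, 0], [0, 0, 0, 0, 0, 0, 0]]]}}

```text
clock: 6.93
position: [0.4875, -0.3404, 0.0629]
ee_rot: [0.702, 0.712, 0.001, -0.0]
ft_force: [1.2, 5.0, 6.5]
grip_width: 0.003
grasp_force: 3.7
```

Emit:
{"fn": "send_rows", "kwargs": {"plan": [[[0, 0, 0, -0.01, 0, 0, 0], [0, 0, 0, -0.01, 0, 0, 0], [0, 0, 0, 0, 0, 0, 0], [0, 0, 0, 0, 0, 0, 0]]]}}

```text
clock: 7.27
position: [0.4875, -0.3409, 0.0622]
ee_rot: [0.701, 0.713, 0.002, -0.003]
ft_force: [-0.8, 17.1, 8.3]
grip_width: 0.001
grasp_force: 3.9
```

Emit:
{"fn": "send_rows", "kwargs": {"plan": [[[0, 0, 0, 0.01, 0, 0, 0], [0, 0, 0, 0, 0, -0.02, 0], [0, 0, 0, 0, 0, -0.04, 0], [0, 0, 0, 0, 0, -0.05, 0], [0, 0, 0, 0.02, 0, -0.1, 0], [0, 0, 0, 0, 0, -0.1, 0], [0, 0, 0, 0, 0, -0.1, 0], [0, 0, 0, 0, 0, -0.1, 0], [0, 0, 0, 0, 0, -0.1, 0], [0, 0, 0, 0, 0, -0.1, 0], [0, 0, 0, 0, 0, -0.1, 0], [0, 0, 0, 0, 0, 0, 0], [0, 0, 0, 0, 0, 0, 0]]]}}

```text
clock: 8.35
position: [0.4868, -0.3407, 0.226]
ee_rot: [0.702, 0.712, -0.0, 0.001]
ft_force: [-0.1, 0.3, -0.6]
grip_width: 0.001
grasp_force: 0.0
```

```bash
python3 - <<'E'
from h import *
s=get_obs(); print(s["clock"],s["position"],s["ft_force"])
a=optics.camera("wrist")[:,:,::-1]; b=optics.camera("scene")[230:400,240:420,::-1]
b=cv2.resize(b,(480,453),interpolation=cv2.INTER_CUBIC); b=cv2.copyMakeBorder(b,0,27,0,0,0)
cv2.imwrite("pics/w4.png",np.hstack([a[:,160:480],b]))
E
```

```text
8.35 [ 0.48676687 -0.34070898  0.22602914] [-0.05496516  0.29435755 -0.64722306]
```

View pics/w4.png

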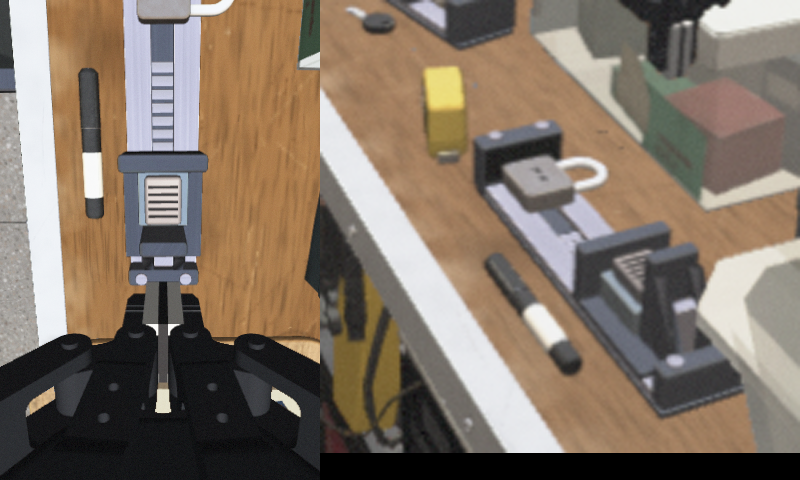

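```bash
python3 - <<'E'
from h import *
print(px2w("wrist",[[322.5,200],[322.5,162],[322,277]],[.054,.061,.036]))
i=optics.camera("top")[245:325,355:500,::-1]; w=optics.camera("wrist")[130:300,260:390,::-1]
i=cv2.resize(i,None,fx=3.4,fy=3.4,interpolation=cv2.INTER_CUBIC)
w=cv2.resize(w,None,fx=2.3,fy=2.3,interpolation=cv2.INTER_CUBIC)
c=np.zeros((400,i.shape[1]+w.shape[1],3),np.uint8); c[:i.shape[0],:i.shape[1]]=i; c[:w.shape[0],i.shape[1]:]=w
cv2.imwrite("pics/t5.png",c); print(c.shape)
E
```

```text
[[ 0.48561965 -0.32771353  0.054     ]
 [ 0.48520095 -0.29703735  0.061     ]
 [ 0.48617691 -0.40165224  0.036     ]]
(400, 792, 3)
```

View pics/t5.png

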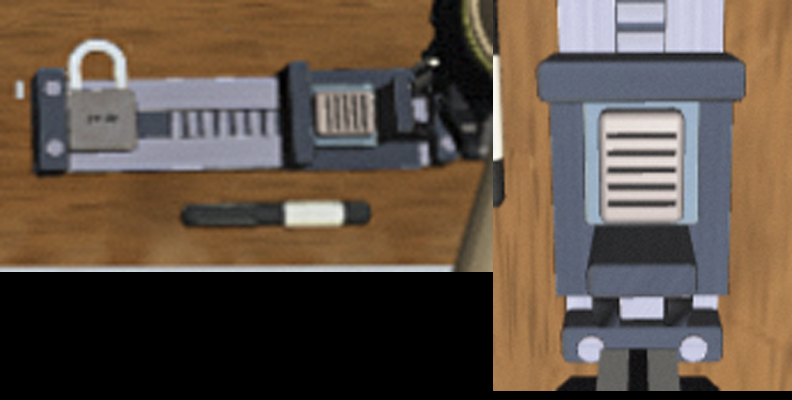

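```bash
python3 - <<'E'
from h import *
a=cv2.imread("pics/top0.png"); b=np.ascontiguousarray(optics.camera("top")[:,:,::-1])
up=lambda i:cv2.resize(i,None,fx=8,fy=8,interpolation=cv2.INTER_CUBIC)
for n,(x0,x1,y0,y1),z in(("button",(403,424,270,288),.054),("plate",(394,406,262,297),.061),("fixedref",(364,376,263,297),.05)):
    t=up(a[y0:y1,x0:x1]); X0=360;Y0=255
    r=cv2.matchTemplate(up(b[Y0:305,X0:485]),t,cv2.TM_CCOEFF_NORMED); _,v,_,l=cv2.minMaxLoc(r)
    nx,ny=l[0]/8+X0,l[1]/8+Y0
    h=np.array([(x1-x0)/2,(y1-y0)/2])
    P=px2w("top",[np.array([x0,y0])+h,np.array([nx,ny])+h],z); print(n,round(v,3),nx-x0,ny-y0,(P[1]-P[0])*1e3)
E
```

```text
button 0.908 43.125 -0.875 [  2.10235561 -99.68762689   0.        ]
plate 0.833 42.875 -1.0 [  2.38677008 -98.26853222   0.        ]
fixedref 0.994 0.0 0.0 [0. 0. 0.]
```

```bash
python3 -c "
from workcell import job; print(job.hand_in())"
```

```text
the job is handed in; nothing more can be done
None
```

I pressed the release button and pushed the padlock clamp's jaw back about 100 mm until it stopped hard (about 17 N), then lifted off to let the button spring up; the padlock stayed in place, and I handed the job in at about 8.5 s with no verdict returned.

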